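# Get the ruler out from under the half lid

## Task

The ink bottle standing in the white ruler box is in the way: lift it out and stand it upright in the middle of the empty round coaster, setting it down rather than dropping it and never tipping it over. Then take the wooden ruler out of the box by tilting its free end up over the rim and drawing it out slantwise from under the half lid, without forcing it against the box, and leave the phone, stapler and tape roll where they are. Finish while still holding the whole ruler still in the gripper, clear in the air with both ends at least 12 cm above the desk.

Things in the scene. Friction and masses are not known exactly. Their poses are not given: they have to be found in the camera images.
- ruler_box: White open-topped box fixed to the desk, outside 252 (x) x 172 (y) x 56 mm high, walls 6 mm, floor 4 mm thick with blue felt. Origin: centre of the underside, z up; its +x end points to the robot's left within 0.3 rad. A fixed half lid roofs it from x = -5 mm to the +x wall; the opening is x -120 to -5, y -80 to +80 mm. Two blocks 20 mm high (from the desk) at x = -100 and +20 mm carry the ruler.
- lid_edge (a point): Middle of the lower edge of the brown half lid's free edge, 50 mm above the desk, at box x = -5 mm, y = 0; axes as the box's. The lid is 4 mm thick (top at 54 mm). The two ruler blocks on the box floor are each 8 mm long in x and span box y -49 to -3 mm.
- ruler: Light wooden ruler with black ticks, 220 (x) x 26 (y) x 8 mm, 45 g. Origin: centre of the underside, z up. It lies flat along the box's x on the two blocks (underside 20 mm above the desk) near box y = -26 mm, its -x end free in the opening close to the end wall, its +x half under the lid. Grip it across its width in the opening, between the -x block and the lid.
- ruler_head (a point): Middle of the ruler's free end (-x end), at mid thickness, 110 mm from its origin.
- ruler_tail (a point): Middle of the ruler's other end (+x end, under the lid at the start), at mid thickness, 110 mm from its origin.
- ink_bottle: Square dark blue ink bottle, 54 x 54 x 40 mm, with a fixed round black cap 38 mm in diameter from 40 to 62 mm above its underside; 0.16 kg. Origin: centre of the underside, z up. It stands on the box floor (4 mm above the desk) in the opening beside the ruler, near box y = +37 mm, too close to leave room for a finger there. Take it by the cap.
- coaster: Round cork coaster, 97 mm across, 7 mm thick, fixed to the desk, empty, to the right of the box. Origin: centre of the underside.
- phone: Phone lying on the desk, 148 x 72 x 9 mm, bystander. Origin: centre of the underside.
- stapler: Dark red stapler, 150 x 38 x 46 mm, bystander. Origin: centre of the underside.
- tape_roll: Tan tape roll lying on its side face, 92 mm across, 48 mm high, bystander. Origin: centre of the underside.
Things that resemble listed ones, but are neither listed nor needed, are in the scene too. Leave any purple look-alike of the ink_bottle alone.

How it is judged:
By the outcome, as a careful person would: the job done as asked, in the order asked, and still so for the second after the job is handed in, while the arm keeps its last pose, push and grip.
It also fails if it takes over 58 s, if anything falls off the work surface, if the arm or the gripper's body presses on something with over 40 N, if the wrist force passes 120 N, or if a joint passes its speed limit or range.

## Robot

A 7-joint arm with a two-finger parallel gripper is mounted at the origin on a cart in front of the work surface, level with it; the furniture and walls round the work are solid. World frame = base frame: x ahead of the robot, y to its left, z up, the work surface at z = 0. Lengths are in m, angles in rad, forces in N, time in s.
With the tool pointing down it reaches from about 0.4 to 0.85 m from the base axis. Payload 10.4 kg.
Tool frame: the origin (TCP) lies midway between the tips of the shut fingers; the grasp point (between the pads) lies 19 mm behind it (env.pinch_z is the distance from the TCP to the grasp point, in m); z points along the fingers, y is the line along which they close (so a half turn about z gives the same grasp; the last joint's range is limited). The gripper opens to 87 mm and grips with 3 to 60 N. Pads are 19 mm wide; open, the fingers measure 117 mm over their backs; the gripper's body (75 mm by 190 mm) begins 51 mm behind the grasp point.
Start: joints at [1.139, 0.332, -0.065, 1.46, 0.022, 1.35, -0.088], TCP at [0.248, -0.574, 0.194] pointing down, gripper open.
Joint ranges: [-2.6, 2.6], [-0.5, 2.12], [-1.47, 1.34], [0.16, 2.42], [-1.27, 4.41], [0.06, 2.06], [-2.6, 2.6]. Speed limits (rad/s): [2.22, 2.22, 2.79, 2.79, 3.14, 3.14, 3.14].

## Interface

Orientations are given as a 3x3 rotation matrix whose columns are the frame's x, y, z axes.
In Python, from bench import env gives the robot as it stands. The module is installed in compiled form; this text tells all that it offers.
- The arm moves only by the tool apply_moves, never from a script. Its argument "rows" is a list that holds one entry, the list of rows, each a list of 5 numbers: the closure, from 0 (fully open) to 1 (shut), then the shift along the tool's x, y, z in mm, then the turn about the tool's z in rad. In form: [[[claw, tx, ty, tz, turn], ...]]. A call has 1 to 20 rows; each row shifts and turns the commanded pose from where the row before left it, along the tool's axes as they then stand; what a row does not reach is not made up. A row lasts 1/10 s, in which the tool goes at most 50 mm and 8.59 degrees, less where a joint would pass 70% of its speed; a pose out of reach is approached as far as the arm can. A call is refused whole if a number of a shift passes 50 or a number of a turn 0.15, either way. A call with a gripper value outside its range is refused whole. The fingers move at their own pace and stop on an object; "squeeze" is the grip in N (left out, the last holds). Time passes only in rows, so rows that do not move let the fingers close. It gives the time, the measured TCP pose, the force, the opening and the grip force at its end, in the units of the state.
- env.observe(): the state, without advancing time (a new reading comes with each control period).
- env.grab_frame(name): name is "scene" or "top" or "wrist"; returns (picture, depth): 480x640x3 uint8, red, green, blue; 480x640 float32, m along the optical axis (not along the pixel's ray), 0 where there is no reading.
- env.camera_params(name): a dict with "fx", "fy", "cx", "cy" (pixels), "R" (3x3) and "t" (3): a world point X has camera coordinates R X + t. Camera axes: x right, y down, z forward; pixel columns grow to the right and rows downward; lengths in m; the calibration is good to about 2 mm. The wrist camera is an equidistant fisheye: a pixel r from the principal point sees the ray r / f radians off the axis. A picture is of the moment at which its call begins: read the wrist's pose just before it. camera_params takes no time and is no camera call; for the wrist camera it gives the pose at the moment of the call.
- env.sign_off(): hands the job in; it is judged then, once.
Trained networks look in the newest picture that a camera, given by its name, has taken for a name from the list of things; names that differ only in an ending like _2 or _b are one class to them, and where a whole thing is asked for, a point or a joint stands for the part that bears it (a point fixed in the world has none). Each returns a list of dicts, best first, with "p" (0 to 1); they miss things now and then, are a little off and sometimes report something else, mostly with a low value. They report only what shows in the picture. A call takes as long as a camera call. They do not tell look-alikes from the thing itself.
- env.boxes_of(name, camera): "bbox" ([left, top, width, height] as shares, 0 to 1, of the picture: columns of its width, rows of its height, round what is visible of it).
- env.masks_of(name, camera): "region" (480x640 bool, what is visible of it) and "bbox" ([left, top, width, height] as shares, 0 to 1, of the picture: columns of its width, rows of its height, round what is visible of it).
- env.pinpoint(name, camera): "centre" ([column, row] as shares, 0 to 1, of the picture: columns of its width, rows of its height: a listed point, or the origin of a listed thing).
The state is a dict: "t": time; "joint_pos": joint angles; "dq": joint speeds; "joint_torque": joint torques, N m; "tool_pos": TCP position; "tool_rot": TCP orientation; "contact_force": force on the tool from outside, world axes, zero at the start; "wrist_torque": the same for the moment, N m; "finger_gap": finger opening in m; "finger_force": force on a finger pad.
Only numpy, scipy, OpenCV 4.12 (cv2) and the standard library are available. Lean on these libraries where they do the work, as an engineer would, in place of code of your own. Each camera call takes 0.05 s, during which the arm holds its last target. There are 200 camera calls.

## Working session

There is one attempt and no reset: what is moved stays moved. The work goes in short steps, Python scripts to look and compute and a tool call to move; the robot and the scene stay as the last step left them, time stands still between calls to the robot, and variables do not carry over. Pictures are saved under pics/ and viewed, at most 10 in all, crops included, and the job is handed in when it is done.

Besides the shell and the picture viewer there is one more tool, called after ">>>" as name(argument=value, ...) on one line, values as JSON. apply_moves: Moves the arm, as the interface text tells. Its arguments: {"type":"object","properties":{"rows":{"type":"array"},"squeeze":{"type":"number"}},"required":["rows"]}

```bash
mkdir -p pics; cat > h.py <<'E'
import numpy as np, cv2
from bench import env
def back(cam,u,v,d):
    c=env.camera_params(cam);R=np.array(c["R"]);t=np.array(c["t"])
    return R.T@(np.array([(u-c["cx"])/c["fx"]*d,(v-c["cy"])/c["fy"]*d,d])-t)
def ray(cam,u,v,z):
    c=env.camera_params(cam);R=np.array(c["R"]);t=np.array(c["t"])
    o=-R.T@t; d=R.T@np.array([(u-c["cx"])/c["fx"],(v-c["cy"])/c["fy"],1]); return o+d*(z-o[2])/d[2]
def proj(cam,X):
    c=env.camera_params(cam);p=np.array(c["R"])@np.array(X)+np.array(c["t"]); return c["fx"]*p[0]/p[2]+c["cx"],c["fy"]*p[1]/p[2]+c["cy"]
E
python3 - <<'E'
from h import *
np.set_printoptions(precision=4,suppress=True)
s=env.observe();print(s["t"],s["tool_pos"],s["tool_rot"],s["finger_gap"],s["contact_force"],env.pinch_z)
im,d=env.grab_frame("top");cv2.imwrite("pics/top.png",im[:,:,::-1]);np.save("topd.npy",d);np.save("topi.npy",im)
print({k:np.round(v,3).tolist() if hasattr(v,'__len__') else v for k,v in env.camera_params("top").items()})
for n in ["ink_bottle","coaster","ruler","lid_edge","ruler_head","ruler_box","tape_roll","phone","stapler"]:
    print(n,[(round(r["p"],2),np.round(np.array(r["centre"])*[640,480],1)) for r in env.pinpoint(n,"top")])
E
```

```text
0.0 [ 0.2483 -0.5731  0.1929] [[ 0.9176  0.3975 -0.0006]
 [ 0.3975 -0.9176  0.0013]
 [-0.0001 -0.0014 -1.    ]] 0.0870202717481001 [-0.3199  0.2542 -0.1128] 0.0187
{'fx': 584.606506780836, 'fy': 584.606506780836, 'cx': 309.5372343162758, 'cy': 249.1614711786049, 'R': [[-0.017, -1.0, -0.023], [-0.983, 0.021, -0.18], [0.181, 0.019, -0.983]], 't': [-0.071, 0.548, 1.073]}
ink_bottle [(0.86, array([213.3, 356.5])), (0.6, array([331.6, 303.5])), (0.55, array([263.9, 273.8]))]
coaster [(0.82, array([381.9, 251.7]))]
ruler [(0.56, array([233.9, 237.1]))]
lid_edge [(0.93, array([228.6, 251.1]))]
ruler_head [(0.93, array([288.7, 239.6]))]
ruler_box [(0.96, array([228.1, 252.9]))]
tape_roll [(0.93, array([417.4, 345. ]))]
phone [(0.59, array([483.9, 279.5]))]
stapler [(0.97, array([324.3, 191.1]))]
```

View pics/top.png

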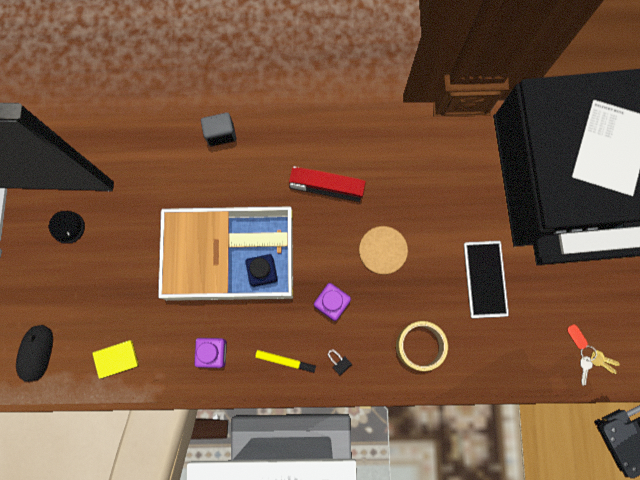

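The top view shows three bottle candidates: dark blue in the box at (261,269), and purple ones at (332,302) and (210,352). The dark blue one is meant, because it is the only one in the box opening beside the ruler. The box corners are about (160,209), (291,207), (291,297) and (160,298), and the coaster is at (383,250).

```bash
python3 - <<'E'
from h import *
np.set_printoptions(precision=4,suppress=True)
im=np.load("topi.npy");d=np.load("topd.npy")
cv2.imwrite("pics/crop.png",cv2.resize(im[190:340,150:350,::-1],None,fx=4,fy=4,interpolation=cv2.INTER_CUBIC))
def world():
    c=env.camera_params("top");R=np.array(c["R"]);t=np.array(c["t"]);v,u=np.mgrid[:480,:640]
    P=np.stack([(u-c["cx"])/c["fx"]*d,(v-c["cy"])/c["fy"]*d,d],-1)-t
    return P@R
W=world();np.save("W.npy",W)
def comp(m,box):
    k=np.zeros_like(m);u0,v0,u1,v1=box;k[v0:v1,u0:u1]=m[v0:v1,u0:u1];return k
z=W[...,2]
hsv=cv2.cvtColor(im,cv2.COLOR_RGB2HSV)
# box top rim
white=(hsv[...,1]<60)&(hsv[...,2]>150)&(abs(z-.056)<.006)
m=comp(white,(145,195,305,310)); 
pts=W[m][:,:2].astype(np.float32);r=cv2.minAreaRect(pts);print("rim",m.sum(),r,np.median(z[m])); print(cv2.boxPoints(r))
# cap
m=comp((abs(z-.066)<.006),(240,248,285,292));print("cap",m.sum(),W[m].mean(0),np.median(z[m]),cv2.minEnclosingCircle(W[m][:,:2].astype(np.float32)))
m=comp((abs(z-.044)<.007)&(hsv[...,2]<90),(240,248,285,292));print("body",m.sum(),cv2.minAreaRect(W[m][:,:2].astype(np.float32)))
# ruler
m=comp((abs(z-.028)<.006)&(hsv[...,0]<35)&(hsv[...,1]<160)&(hsv[...,2]>140),(228,225,292,256));print("ruler",m.sum(),cv2.minAreaRect(W[m][:,:2].astype(np.float32)),cv2.boxPoints(cv2.minAreaRect(W[m][:,:2].astype(np.float32))),np.median(z[m]))
m=comp((hsv[...,0]<22)&(hsv[...,2]>165)&(hsv[...,1]<150),(350,215,420,285));print("coaster",m.sum(),W[m].mean(0),cv2.minEnclosingCircle(W[m][:,:2].astype(np.float32)))
for n,b in dict(purp=(310,280,355,325),purp2=(190,335,230,372),stap=(285,160,370,205),tape=(390,315,455,375),cabinet=(400,60,520,120),monitor=(0,100,115,195),blk=(500,80,640,265)).items():
    m=comp(z>.012,b); p=W[m]; print(n,p.min(0),p.max(0))
E
```

```text
rim 1354 ((0.544732928276062, 0.08025255799293518), (0.2531279921531677, 0.17315895855426788), 89.60484313964844) 0.05614937516781651
[[ 0.4573 -0.0457]
 [ 0.6304 -0.0469]
 [ 0.6322  0.2062]
 [ 0.459   0.2074]]
cap 326 [0.5104 0.0132 0.0664] 0.06628088009149771 ((0.5107574462890625, 0.013227335177361965), 0.01958334632217884)
body 403 ((0.5105579495429993, 0.012640243396162987), (0.0538608655333519, 0.053027935326099396), 10.487351417541504)
ruler 788 ((0.5747021436691284, 0.019598230719566345), (0.11633438616991043, 0.04220206290483475), 83.50507354736328) [[ 0.5472 -0.0358]
 [ 0.5891 -0.0406]
 [ 0.6022  0.075 ]
 [ 0.5603  0.0798]] 0.028573103043668772
coaster 1819 [ 0.5498 -0.2264  0.0113] ((0.4702552556991577, -0.17543409764766693), 0.14539013803005219)
purp [ 0.3443 -0.157   0.0162] [ 0.4802 -0.088   1.152 ]
purp2 [ 0.3275 -0.1031  0.0127] [0.3826 0.1386 1.152 ]
stap [ 0.3443 -0.1941  0.0122] [ 0.7179 -0.0427  1.152 ]
tape [ 0.3156 -0.334   0.0121] [ 0.4042 -0.1031  1.152 ]
cabinet [ 0.3443 -0.4981  0.012 ] [ 0.8807 -0.1031  1.152 ]
monitor [ 0.3443 -0.1031  0.0122] [0.6916 0.5495 1.152 ]
blk [ 0.3443 -0.716   0.012 ] [ 0.8637 -0.1031  1.152 ]
```

View pics/crop.png

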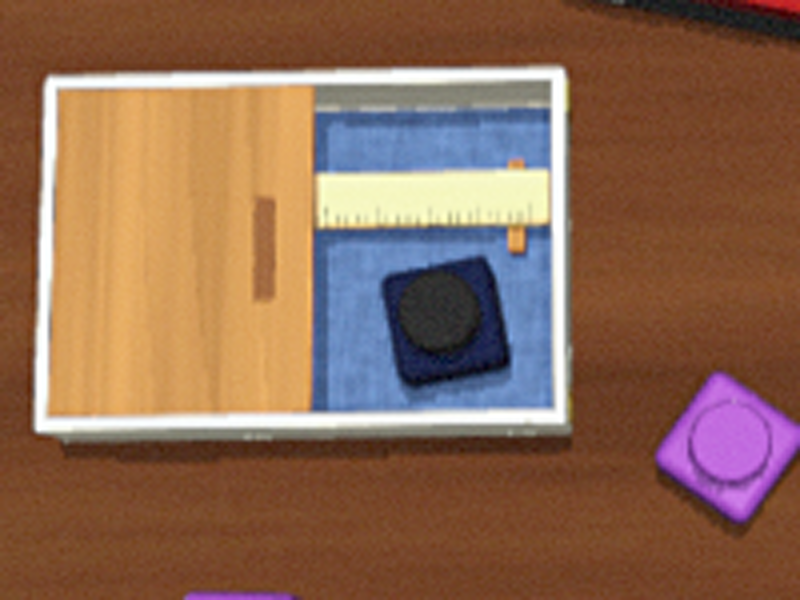

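The crop confirms the dark blue bottle, with its cap at crop (440,310). It stands next to the ruler at crop y 171–226, and the purple one lies outside the box.

>>> apply_moves(rows=[[[0.3, 0, 0, 0, 0.138], [0.3, 0, 0, 0, 0.138], [0.3, 0, 0, 0, 0.138], [0.35, 15.4, -34.5, 0, 0], [0.35, 15.4, -34.5, 0, 0], [0.35, 15.4, -34.5, 0, 0], [0.35, 15.4, -34.5, 0, 0], [0.35, 15.4, -34.5, 0, 0], [0.35, 15.4, -34.5, 0, 0], [0.35, 15.4, -34.5, 0, 0], [0.35, 15.4, -34.5, 0, 0], [0.35, 15.4, -34.5, 0, 0], [0.35, 15.4, -34.5, 0, 0], [0.35, 15.4, -34.5, 0, 0], [0.35, 15.4, -34.5, 0, 0], [0.35, 15.4, -34.5, 0, 0], [0.35, 15.4, -34.5, 0, 0], [0.35, 15.4, -34.5, 0, 0], [0.35, 15.4, -34.5, 0, 0], [0.35, 0, 0, 0, 0]]])

```text
t: 2.5
tool_pos: [0.4989, -0.0173, 0.1939]
tool_rot: [[1.0, 0.002, 0.001], [0.002, -1.0, 0.002], [0.001, -0.002, -1.0]]
contact_force: [-1.2, -0.2, 0.5]
finger_gap: 0.0568
finger_force: 0.0
```

```bash
python3 - <<'E'
from h import *
np.set_printoptions(precision=4,suppress=True)
s=env.observe();print(s["t"],s["tool_pos"],s["tool_rot"][:2],s["finger_gap"],s["contact_force"],s["joint_pos"])
im=np.load("topi.npy");hsv=cv2.cvtColor(im,cv2.COLOR_RGB2HSV)
k=np.zeros((480,640),np.uint8);m=(hsv[...,0]<22)&(hsv[...,2]>150)&(hsv[...,1]<150);k[215:285,350:420]=m[215:285,350:420]
c=max(cv2.findContours(k,0,1)[0],key=cv2.contourArea);e=cv2.fitEllipse(c);print(e,ray("top",*e[0],.007))
m=(hsv[...,0]>20)&(hsv[...,0]<38)&(hsv[...,2]>190);k[:]=0;k[225:256,228:292]=m[225:256,228:292]
c=max(cv2.findContours(k,0,1)[0],key=cv2.contourArea);r=cv2.minAreaRect(c);print(r);print([ray("top",*p,.028) for p in cv2.boxPoints(r)])
im,d=env.grab_frame("wrist");cv2.imwrite("pics/w1.png",im[:,:,::-1])
print(env.camera_params("wrist"))
E
```

```text
2.5 [ 0.4989 -0.0173  0.1939] [[ 1.      0.002   0.0011]
 [ 0.002  -1.      0.002 ]] 0.056795904909210215 [-1.2488 -0.1522  0.4683] [ 0.4691  0.0895 -0.5498  1.7615  0.0465  1.3027 -1.66  ]
((383.0582580566406, 249.6058807373047), (46.85273742675781, 48.052879333496094), 117.44599151611328) [ 0.5505 -0.2269  0.007 ]
((257.52239990234375, 239.052734375), (13.273591041564941, 57.24236297607422), 88.78113555908203)
[array([0.5864, 0.0773, 0.028 ]), array([ 0.5864, -0.0356,  0.028 ]), array([ 0.5598, -0.0359,  0.028 ]), array([0.5598, 0.0766, 0.028 ])]
{'fx': 371.64829954431775, 'fy': 371.64829954431775, 'cx': 315.15724061845975, 'cy': 243.72324731119812, 'R': array([[-0.0018, -1.    , -0.0012],
       [-0.9553,  0.0014,  0.2956],
       [-0.2956,  0.0017, -0.9553]]), 't': array([-0.0186,  0.4403,  0.5381])}
```

View pics/w1.png

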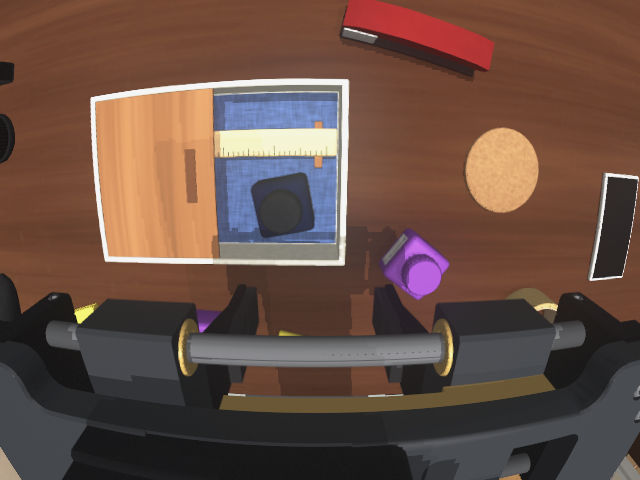

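The wrist view shows the cap at about (281,209), the ruler at (275,143) and the purple bottle, well clear, at (417,265). Next I align over the cap and come part-way down.

>>> apply_moves(rows=[[[0.35, 6, -15, 0, 0], [0.35, 6, -15, 20, 0], [0.35, 0, 0, 30, 0], [0.35, 0, 0, 30, 0], [0.35, 0, 0, 20, 0], [0.35, 0, 0, 0, 0], [0.35, 0, 0, 0, 0]]])

```text
t: 3.25
tool_pos: [0.51, 0.0063, 0.0942]
tool_rot: [[1.0, -0.006, 0.0], [-0.006, -1.0, -0.0], [0.0, 0.0, -1.0]]
contact_force: [-0.2, 0.1, 1.1]
finger_gap: 0.0566
finger_force: 0.0
```

```bash
cat >> h.py <<'E'
def fray(u,v,z,c=None):
    c=c or env.camera_params("wrist");R=np.array(c["R"]);t=np.array(c["t"])
    a=np.array([u-c["cx"],v-c["cy"]])/c["fx"];th=np.linalg.norm(a)
    d=R.T@np.array([*(np.sin(th)*a/th),np.cos(th)]);o=-R.T@t;return o+d*(z-o[2])/d[2]
E
python3 - <<'E'
from h import *
np.set_printoptions(precision=4,suppress=True)
c={'fx':371.648,'cx':315.157,'cy':243.723,'R':[[-0.0018,-1,-0.0012],[-0.9553,0.0014,0.2956],[-0.2956,0.0017,-0.9553]],'t':[-0.0186,0.4403,0.5381]}
print("cap w1",fray(281,209,.066,c),"coaster",fray(502,170,.007,c),"ruler corners",fray(336,129,.028,c),fray(337,155,.028,c))
s=env.observe();print(s["t"],s["tool_pos"],s["finger_gap"],s["contact_force"])
im,d=env.grab_frame("wrist");cv2.imwrite("pics/w2.png",im[:,:,::-1])
E
```

```text
cap w1 [0.5131 0.0103 0.066 ] coaster [ 0.5478 -0.2256  0.007 ] ruler corners [ 0.5828 -0.0394  0.028 ] [ 0.5578 -0.0404  0.028 ]
3.25 [0.51   0.0063 0.0942] 0.05662045978210375 [-0.238   0.1103  1.1424]
```

View pics/w2.png

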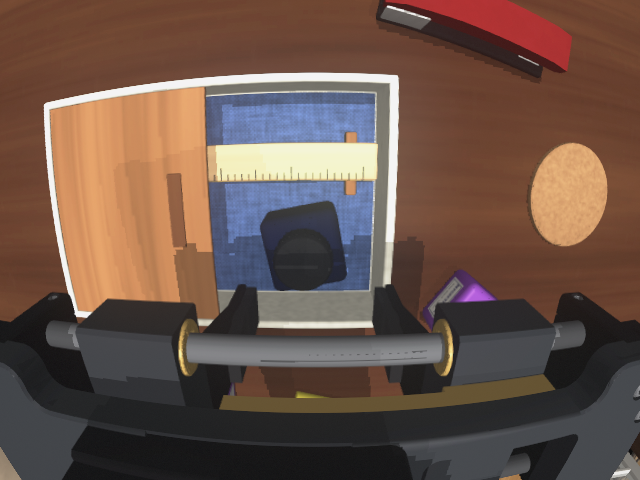

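The cap, at (303,257), sits between the fingers and needs about +5 mm in y. I shift and come down to the cap.

>>> apply_moves(rows=[[[0.37, 2, -5.5, 0, 0], [0.37, 0, 0, 20, 0], [0.37, 0, 0, 15, 0], [0.37, 0, 0, 8, 0], [0.37, 0, 0, 0, 0], [0.37, 0, 0, 0, 0], [1, 0, 0, 0, 0], [1, 0, 0, 0, 0], [1, 0, 0, 0, 0], [1, 0, 0, 0, 0], [1, 0, 0, 0, 0], [1, 0, 0, 0, 0]]], squeeze=20)

```text
t: 4.5
tool_pos: [0.512, 0.0126, 0.0507]
tool_rot: [[1.0, -0.005, 0.0], [-0.005, -1.0, -0.0], [0.0, 0.0, -1.0]]
contact_force: [-0.3, 0.4, 0.4]
finger_gap: 0.0149
finger_force: 0.0
```

The gap is 15 mm, so the cap isn't between the pads. I look before going on.

```bash
python3 - <<'E'
from h import *
np.set_printoptions(precision=4,suppress=True)
s=env.observe();print(s["t"],s["tool_pos"],s["finger_gap"],s["contact_force"],s["finger_force"])
im,d=env.grab_frame("scene");c=env.camera_params("scene");print(proj("scene",s["tool_pos"]),proj("scene",[.511,.012,.066]))
u,v=map(int,proj("scene",s["tool_pos"]))
a=cv2.resize(im[max(0,v-75):v+75,max(0,u-100):u+100,::-1],(800,600),interpolation=cv2.INTER_CUBIC);cv2.imwrite("pics/s1.png",a)
E
```

```text
4.5 [0.512  0.0126 0.0507] 0.014943919810152436 [-0.3227  0.4391  0.3557] 0.0
(np.float64(300.284880425621), np.float64(278.2660450239119)) (np.float64(300.7017582522335), np.float64(273.4640107217229))
```

View pics/s1.png

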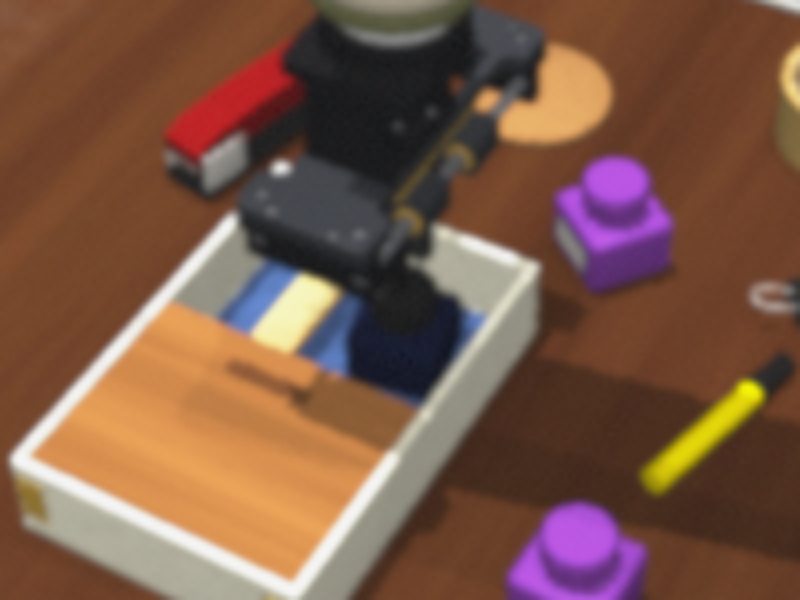

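The crop shows the black cap and finger merged at (405,295), with the bottle upright below. I let the fingers settle and read the gap again.

>>> apply_moves(rows=[[[1, 0, 0, 0, 0], [1, 0, 0, 0, 0], [1, 0, 0, 0, 0]]])

```text
t: 4.85
tool_pos: [0.5119, 0.0126, 0.0506]
tool_rot: [[1.0, -0.005, 0.0], [-0.005, -1.0, -0.0], [0.0, 0.0, -1.0]]
contact_force: [-0.5, -0.4, -0.3]
finger_gap: 0.0006
finger_force: 0.0
```

```bash
python3 - <<'E'
from h import *
np.set_printoptions(precision=4,suppress=True)
c=env.camera_params("wrist");s=env.observe();print(s["tool_pos"],s["finger_gap"],s["finger_force"])
im,d=env.grab_frame("wrist");cv2.imwrite("pics/w3.png",im[200:400,180:450,::-1].repeat(2,0).repeat(2,1)); 
# cap in w2: tool was at .510,.0063,.0942; camera offset translation only
R=np.array(c["R"]);o=-R.T@np.array(c["t"]);o2=o-s["tool_pos"]+[.51,.0063,.0942]
print(fray(303,257,.066,dict(c,t=-R@o2)))
E
```

```text
[0.5119 0.0126 0.0506] 0.0006067289655221311 0.0
[0.5153 0.0143 0.066 ]
```

View pics/w3.png

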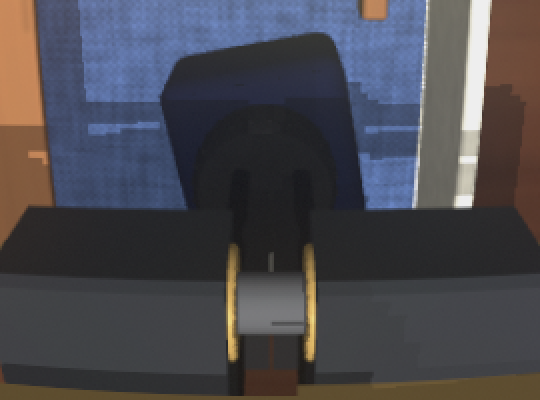

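The fingers are shut with the cap still at crop (262,160) in front of or below them. I check the projection and depth to see how the tips lie relative to the cap.

```bash
python3 - <<'E'
from h import *
np.set_printoptions(precision=3,suppress=True,linewidth=200)
c=env.camera_params("wrist");s=env.observe();im,d=env.grab_frame("wrist");R=np.array(c["R"]);t=np.array(c["t"])
def fp(X):
    p=R@np.array(X)+t;th=np.arctan2(np.hypot(p[0],p[1]),p[2]);a=p[:2]/np.hypot(*p[:2]);return c["fx"]*th*a+[c["cx"],c["cy"]],p[2]
print("tcp",fp(s["tool_pos"]),"grasp",fp(s["tool_pos"]+[0,0,.0187]),"cap",fp([.511,.013,.066]),"cam",-R.T@t)
for u in (300,311,315,330,345):
    for v in range(250,350,8):
        z=d[v,u]
        a=np.array([u-c["cx"],v-c["cy"]])/c["fx"];th=np.linalg.norm(a)
        ray=np.array([*(np.tan(th)*a/th),1])*z; print(u,v,R.T@(ray-t),im[v,u])
E
```

```text
tcp (array([316.109, 282.673]), np.float64(0.2057863142861946)) grasp (array([316.183, 297.102]), np.float64(0.18792326423787534)) cap (array([315.422, 295.911]), np.float64(0.19136401716021964)) cam [0.593 0.013 0.241]
300 250 [0.529 0.022 0.043] [37 39 52]
300 258 [0.528 0.021 0.056] [34 35 37]
300 266 [0.527 0.021 0.065] [32 34 37]
300 274 [0.523 0.021 0.065] [35 36 39]
300 282 [0.519 0.021 0.066] [33 35 37]
300 290 [0.523 0.02  0.086] [28 28 31]
300 298 [0.523 0.02  0.093] [25 24 28]
300 306 [0.523 0.019 0.1  ] [23 23 26]
300 314 [0.523 0.019 0.109] [27 27 28]
300 322 [0.522 0.019 0.114] [28 27 27]
300 330 [0.522 0.019 0.12 ] [46 39 30]
300 338 [0.545 0.017 0.163] [64 63 64]
300 346 [0.544 0.017 0.165] [100 101 102]
311 250 [0.529 0.015 0.044] [41 45 65]
311 258 [0.529 0.015 0.058] [37 38 40]
311 266 [0.527 0.015 0.065] [40 41 43]
311 274 [0.523 0.015 0.065] [35 36 39]
311 282 [0.519 0.015 0.065] [35 35 38]
311 290 [0.522 0.015 0.083] [33 33 36]
311 298 [0.521 0.015 0.09 ] [32 32 35]
311 306 [0.521 0.015 0.098] [33 32 34]
311 314 [0.522 0.015 0.107] [33 32 34]
311 322 [0.522 0.01
[... 987 characters left out ...]
9] [29 28 30]
330 322 [0.523 0.007 0.116] [29 27 28]
330 330 [0.524 0.008 0.122] [29 27 28]
330 338 [0.545 0.009 0.163] [64 64 64]
330 346 [0.544 0.009 0.165] [101 101 103]
345 250 [ 0.529 -0.004  0.044] [40 42 55]
345 258 [ 0.524 -0.004  0.043] [38 39 54]
345 266 [ 0.519 -0.004  0.043] [35 39 53]
345 274 [ 0.514 -0.004  0.043] [33 35 46]
345 282 [ 0.518 -0.002  0.064] [32 33 37]
345 290 [ 0.514 -0.002  0.065] [32 33 36]
345 298 [ 0.509 -0.002  0.065] [32 33 36]
345 306 [0.55  0.005 0.154] [39 40 42]
345 314 [0.55  0.005 0.159] [39 38 41]
345 322 [0.55  0.006 0.163] [38 39 40]
345 330 [0.55  0.006 0.167] [40 40 41]
345 338 [0.55  0.006 0.17 ] [40 40 40]
345 346 [0.549 0.006 0.172] [60 61 63]
```

```bash
python3 - <<'E'
from h import *
np.set_printoptions(precision=4,suppress=True,linewidth=200)
c=env.camera_params("wrist");s=env.observe();im,d=env.grab_frame("wrist");R=np.array(c["R"]);t=np.array(c["t"])
for u in (305,315,325):
    for v in range(280,292,1):
        z=d[v,u];a=np.array([u-c["cx"],v-c["cy"]])/c["fx"];th=np.linalg.norm(a)
        print(u,v,R.T@(np.array([*(np.tan(th)*a/th),1])*z-t))
print(s["joint_pos"])
E
```

```text
305 280 [0.5195 0.0183 0.0649]
305 281 [0.5194 0.0183 0.0659]
305 282 [0.5182 0.0183 0.0644]
305 283 [0.5182 0.0183 0.0656]
305 284 [0.5174 0.0183 0.0651]
305 285 [0.5169 0.0183 0.0652]
305 286 [0.5227 0.0179 0.0799]
305 287 [0.5228 0.0178 0.0811]
305 288 [0.5224 0.0178 0.0814]
305 289 [0.522  0.0178 0.0818]
305 290 [0.5218 0.0178 0.0823]
305 291 [0.5218 0.0178 0.0835]
315 280 [0.5196 0.0132 0.0651]
315 281 [0.5192 0.0132 0.0654]
315 282 [0.5182 0.0132 0.0644]
315 283 [0.5182 0.0132 0.0657]
315 284 [0.5174 0.0132 0.0652]
315 285 [0.5168 0.0132 0.065 ]
315 286 [0.5163 0.0132 0.0654]
315 287 [0.5154 0.0132 0.0644]
315 288 [0.5214 0.0131 0.0791]
315 289 [0.5215 0.0131 0.0805]
315 290 [0.5219 0.0131 0.0826]
315 291 [0.5219 0.0131 0.0837]
325 280 [0.5201 0.0081 0.0664]
325 281 [0.5188 0.008  0.0647]
325 282 [0.5182 0.008  0.0646]
325 283 [0.5177 0.008  0.0646]
325 284 [0.5173 0.008  0.0651]
325 285 [0.5167 0.008  0.0649]
325 286 [0.5161 0.008  0.0648]
325 287 [0.515  0.008  0.0636]
325 288 [0.5212 0.0084 0.0788]
325 289 [0.5218 0.0084 0.0813]
325 290 [0.5219 0.0085 0.0828]
325 291 [0.5217 0.0085 0.0834]
[ 0.3883  0.2706 -0.5621  1.8956  0.1678  1.0217 -1.8214]
```

The measured fingertips are at z≈0.079, about 28 mm above the reported TCP, so the fingers shut above the cap. I reopen and go about 28 mm lower in small steps.

>>> apply_moves(rows=[[[0.35, -1, 0, 0, 0], [0.35, 0, 0, 0, 0], [0.35, 0, 0, 0, 0], [0.35, 0, 0, 0, 0], [0.35, 0, 0, 0, 0], [0.35, 0, 0, 0, 0], [0.35, 0, 0, 0, 0], [0.35, 0, 0, 8, 0], [0.35, 0, 0, 8, 0], [0.35, 0, 0, 6, 0], [0.35, 0, 0, 4, 0], [0.35, 0, 0, 2, 0], [0.35, 0, 0, 0, 0]]])

```text
t: 6.3
tool_pos: [0.5108, 0.0126, 0.0224]
tool_rot: [[1.0, -0.005, -0.0], [-0.005, -1.0, 0.0], [-0.0, -0.0, -1.0]]
contact_force: [0.4, -0.1, 1.2]
finger_gap: 0.0567
finger_force: 0.0
```

>>> apply_moves(rows=[[[1, 0, 0, 0, 0], [1, 0, 0, 0, 0], [1, 0, 0, 0, 0], [1, 0, 0, 0, 0], [1, 0, 0, 0, 0], [1, 0, 0, 0, 0]]], squeeze=25)

```text
t: 6.9
tool_pos: [0.5111, 0.0127, 0.0228]
tool_rot: [[1.0, -0.005, 0.0], [-0.005, -1.0, -0.0], [0.0, 0.0, -1.0]]
contact_force: [0.2, -0.2, 2.9]
finger_gap: 0.0374
finger_force: 25.0
```

Gripped: gap 37.4 mm at 25 N. I lift and carry it over the coaster.

>>> apply_moves(rows=[[[1, 0, 0, -10, 0], [1, 0, 0, -20, 0], [1, 0, 0, -25, 0], [1, 0, 0, -25, 0], [1, 0, 0, -20, 0], [1, 0, 4, 0, 0], [1, 2, 15, 0, 0], [1, 4, 25, 0, 0], [1, 6, 30, 0, 0], [1, 6, 30, 0, 0], [1, 6, 30, 0, 0], [1, 6, 30, 0, 0], [1, 4, 30, 0, 0], [1, 3, 25, 0, 0], [1, 2.5, 15, 0, 0], [1, 0, 5, 0, 0], [1, 0, 0, 0, 0], [1, 0, 0, 0, 0]]])

```text
t: 8.7
tool_pos: [0.5492, -0.2251, 0.1225]
tool_rot: [[1.0, -0.004, -0.0], [-0.004, -1.0, 0.001], [-0.0, -0.001, -1.0]]
contact_force: [-0.0, -0.4, -1.4]
finger_gap: 0.0374
finger_force: 25.0
```

```bash
python3 - <<'E'
from h import *
np.set_printoptions(precision=4,suppress=True,linewidth=200)
c=env.camera_params("wrist");s=env.observe();print(s["tool_pos"],s["finger_gap"],s["finger_force"],s["contact_force"])
im,d=env.grab_frame("wrist");cv2.imwrite("pics/w4.png",im[:,:,::-1])
E
```

```text
[ 0.5492 -0.2251  0.1225] 0.037373566596116924 24.99916523694992 [-0.0325 -0.3799 -1.4095]
```

View pics/w4.png

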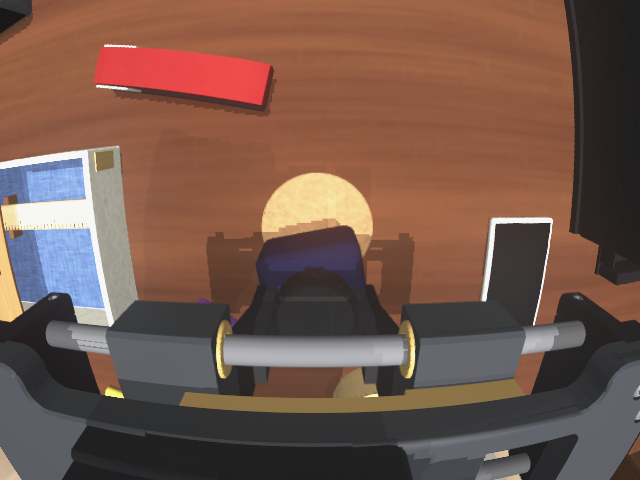

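The bottle is held upright at (310,270), above the coaster at (317,228). I lower it gently.

>>> apply_moves(rows=[[[1, 0.5, 1.3, 12, 0], [1, 0, 0, 22, 0], [1, 0, 0, 25, 0], [1, 0, 0, 20, 0], [1, 0, 0, 10, 0], [1, 0, 0, 4, 0], [1, 0, 0, 1, 0], [1, 0, 0, 1, 0], [1, 0, 0, 0, 0]]])

```text
t: 9.65
tool_pos: [0.5502, -0.228, 0.0284]
tool_rot: [[1.0, -0.005, 0.001], [-0.005, -1.0, -0.001], [0.001, 0.001, -1.0]]
contact_force: [-0.4, 0.1, -2.3]
finger_gap: 0.0374
finger_force: 25.0
```

>>> apply_moves(rows=[[[1, 0, -1, 1, 0], [1, 0, 0, 1, 0], [1, 0, 0, 0.7, 0], [1, 0, 0, 0, 0]]])

```text
t: 10.05
tool_pos: [0.55, -0.2268, 0.0258]
tool_rot: [[1.0, -0.005, 0.001], [-0.005, -1.0, -0.0], [0.001, 0.0, -1.0]]
contact_force: [-2.8, 2.7, 5.1]
finger_gap: 0.0375
finger_force: 25.0
```

Contact felt (+5 N). I release, rise, go over the ruler and start the quarter turn.

>>> apply_moves(rows=[[[0.35, 0, 0, 0, 0], [0.35, 0, 0, 0, 0], [0.35, 0, 0, 0, 0], [0.35, 0, 0, 0, 0], [0.35, 0, 0, -10, 0], [0.35, 0, 0, -25, 0], [0.35, 0, 0, -35, 0], [0.35, 0, 0, -35, 0], [0.4, 2, -20, -5, 0], [0.4, 3, -35, 0, 0], [0.4, 3, -40, 0, 0], [0.4, 4, -40, 0, 0], [0.4, 4, -40, 0, 0], [0.4, 4, -35, 0, 0], [0.4, 1, -22, 0, 0], [0.4, 0, 0, 0, 0]]])

```text
t: 11.65
tool_pos: [0.5719, 0.0096, 0.1359]
tool_rot: [[1.0, 0.001, 0.001], [0.001, -1.0, 0.002], [0.001, -0.002, -1.0]]
contact_force: [0.0, -0.0, 0.3]
finger_gap: 0.0523
finger_force: 0.0
```

>>> apply_moves(rows=[[[0.4, 0, 0, 0, -0.14], [0.4, 0, 0, 0, -0.14], [0.4, 0, 0, 0, -0.14], [0.4, 0, 0, 0, -0.14], [0.4, 0, 0, 0, -0.14], [0.4, 0, 0, 0, -0.14], [0.4, 0, 0, 0, -0.14], [0.4, 0, 0, 0, -0.14], [0.4, 0, 0, 0, -0.14], [0.4, 0, 0, 0, -0.14], [0.4, 0, 0, 0, -0.14], [0.4, 0, 0, 0, -0.025], [0.4, 0, 0, 0, 0], [0.4, 0, 0, 0, 0]]])

```text
t: 13.05
tool_pos: [0.5719, 0.0045, 0.1351]
tool_rot: [[0.015, 1.0, 0.0], [1.0, -0.015, -0.0], [-0.0, 0.0, -1.0]]
contact_force: [-0.1, -0.8, -0.7]
finger_gap: 0.0524
finger_force: 0.0
```

```bash
python3 - <<'E'
from h import *
np.set_printoptions(precision=4,suppress=True,linewidth=200)
c=env.camera_params("wrist");s=env.observe();print(s["t"],s["tool_pos"],s["tool_rot"][:2],s["finger_gap"],s["joint_pos"])
im,d=env.grab_frame("top");W=im[190:340,220:420,::-1]
im2,d2=env.grab_frame("wrist")
cv2.imwrite("pics/c5.png",np.vstack([cv2.resize(W,(400,300)),im2[90:390,120:520,::-1]]))
R=np.array(c["R"]);t=np.array(c["t"])
hsv=cv2.cvtColor(im2,cv2.COLOR_RGB2HSV);v,u=np.mgrid[:480,:640]
a=np.stack([u-c["cx"],v-c["cy"]],-1)/c["fx"];th=np.linalg.norm(a,axis=-1)+1e-9
P=(np.concatenate([a*(np.tan(th)/th)[...,None],np.ones((480,640,1))],-1)*d2[...,None]-t)@R
m=(hsv[...,0]>18)&(hsv[...,0]<38)&(hsv[...,2]>150)&(hsv[...,1]<140)&(abs(P[...,2]-.028)<.006)&(P[...,1]>-.05)&(P[...,1]<.09)&(P[...,0]>.5)
q=P[m];print(m.sum(),np.percentile(q,[1,50,99],axis=0))
for y in (-.03,-.01,.005,.02,.05):
    k=abs(q[:,1]-y)<.003
    if k.sum()>5: print(y,k.sum(),q[k][:,0].min(),q[k][:,0].max())
E
```

```text
13.05 [0.5719 0.0045 0.1351] [[ 0.0148  0.9999  0.0002]
 [ 0.9999 -0.0148 -0.0003]] 0.05241571755225906 [ 0.5465  0.3526 -0.7701  1.6504  0.2571  1.2432 -0.291 ]
3445 [[ 0.5129 -0.0399  0.0228]
 [ 0.5719  0.0004  0.0271]
 [ 0.6158  0.074   0.0336]]
-0.03 186 0.5580342821664397 0.5831755775317836
-0.01 178 0.5587545437376651 0.5832580785537533
0.005 190 0.5582129142101677 0.5833349891619071
0.02 78 0.5586501377905165 0.5834635859319001
0.05 247 0.5585341571299223 0.584479768817954
```

View pics/c5.png

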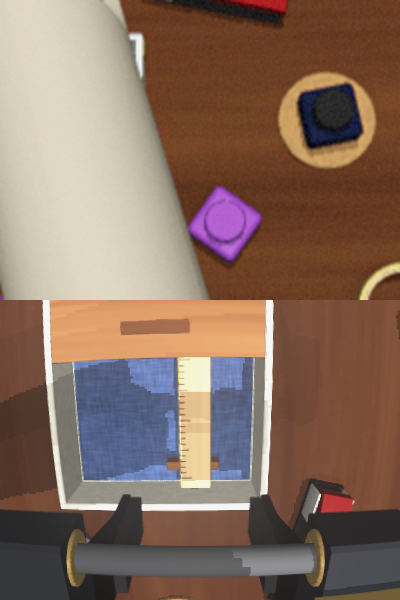

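The bottle stands upright in the middle of the coaster, seen at crop (332,112). The ruler lies centred between the fingers at crop (195,425). I descend part-way and recheck the real tip height.

>>> apply_moves(rows=[[[0.4, 0, -1, 30, 0], [0.4, 0, 0, 35, 0], [0.4, 0, 0, 25, 0], [0.4, 0, 0, 12, 0], [0.4, 0, 0, 0, 0], [0.4, 0, 0, 0, 0]]])

```text
t: 13.75
tool_pos: [0.5716, 0.0052, 0.034]
tool_rot: [[0.011, 1.0, 0.001], [1.0, -0.011, 0.0], [0.0, 0.001, -1.0]]
contact_force: [0.2, 0.1, 0.2]
finger_gap: 0.052
finger_force: 0.0
```

```bash
cat >> h.py <<'E'
def wcloud():
    c=env.camera_params("wrist");im,d=env.grab_frame("wrist");v,u=np.mgrid[:480,:640]
    a=np.stack([u-c["cx"],v-c["cy"]],-1)/c["fx"];th=np.linalg.norm(a,axis=-1)+1e-9
    P=(np.concatenate([a*(np.tan(th)/th)[...,None],np.ones((480,640,1))],-1)*d[...,None]-np.array(c["t"]))@np.array(c["R"])
    return im,P
E
python3 - <<'E'
from h import *
np.set_printoptions(precision=4,suppress=True,linewidth=200)
s=env.observe();T=s["tool_pos"];print(s["t"],T,s["finger_gap"])
im,P=wcloud();np.save("P6.npy",P);cv2.imwrite("pics/w6.png",im[:,:,::-1])
hsv=cv2.cvtColor(im,cv2.COLOR_RGB2HSV)
Q=P-T
m=(hsv[...,2]<75)&(hsv[...,1]<90)&(abs(Q[...,0])<.05)&(abs(Q[...,1])<.02)&(Q[...,2]<.06)&(Q[...,2]>0)
for sgn in (-1,1):
    k=m&(Q[...,0]*sgn>.015);q=P[k];print(k.sum(),np.percentile(q,[0,1,5,50,99],axis=0))
E
```

```text
13.75 [0.5716 0.0052 0.034 ] 0.05203411586854956
1063 [[ 0.5352 -0.0033  0.0615]
 [ 0.536  -0.0007  0.0626]
 [ 0.5372  0.0026  0.0645]
 [ 0.5433  0.0155  0.08  ]
 [ 0.5457  0.0177  0.0936]]
1076 [[ 0.5972 -0.0043  0.0617]
 [ 0.5974 -0.0029  0.0627]
 [ 0.5975  0.0014  0.0645]
 [ 0.6     0.0149  0.0802]
 [ 0.6076  0.0168  0.0937]]
```

The tip offset is confirmed at 28 mm. I go down 47 mm so the tips end near z=0.0145, then close lightly at 4 N so the ruler can pivot.

>>> apply_moves(rows=[[[0.4, 0, -0.5, 15, 0], [0.4, 0, 0, 15, 0], [0.4, 0, 0, 10, 0], [0.4, 0, 0, 5, 0], [0.4, 0, 0, 2, 0], [0.4, 0, 0, 0, 0], [0.4, 0, 0, 0, 0]]])

```text
t: 14.5
tool_pos: [0.5707, 0.0051, -0.0137]
tool_rot: [[0.011, 1.0, 0.001], [1.0, -0.011, -0.0], [-0.0, 0.001, -1.0]]
contact_force: [0.3, 0.5, -0.4]
finger_gap: 0.0522
finger_force: 0.0
```

>>> apply_moves(rows=[[[1, 0, 0, 0, 0], [1, 0, 0, 0, 0], [1, 0, 0, 0, 0], [1, 0, 0, 0, 0], [1, 0, 0, 0, 0], [1, 0, 0, 0, 0], [1, 0, 0, 0, 0]]], squeeze=4)

```text
t: 15.2
tool_pos: [0.5704, 0.005, -0.014]
tool_rot: [[0.011, 1.0, 0.0], [1.0, -0.011, -0.0], [-0.0, 0.0, -1.0]]
contact_force: [-1.2, -0.7, 1.2]
finger_gap: 0.0262
finger_force: 4.0
```

Gripped at 26.2 mm. I lift 10 mm slowly and check the tilt.

>>> apply_moves(rows=[[[1, 0, 0, -2, 0], [1, 0, 0, -2, 0], [1, 0, 0, -2, 0], [1, 0, 0, -2, 0], [1, 0, 0, -2, 0], [1, 0, 0, 0, 0], [1, 0, 0, 0, 0]]])

```text
t: 15.9
tool_pos: [0.5705, 0.005, -0.004]
tool_rot: [[0.011, 1.0, 0.0], [1.0, -0.011, -0.0], [-0.0, 0.0, -1.0]]
contact_force: [-0.5, 0.1, -0.7]
finger_gap: 0.0258
finger_force: 4.0
```

```bash
cat > tilt.py <<'E'
from h import *
np.set_printoptions(precision=4,suppress=True,linewidth=200)
s=env.observe();T=s["tool_pos"];print(s["t"],T,s["finger_gap"],s["finger_force"],s["contact_force"])
im,P=wcloud();hsv=cv2.cvtColor(im,cv2.COLOR_RGB2HSV)
m=(hsv[...,0]>15)&(hsv[...,0]<38)&(hsv[...,2]>90)&(hsv[...,1]<150)&(abs(P[...,0]-T[0])<.011)&(P[...,2]>.02)&(P[...,2]<.4)&(P[...,1]<.4)
y,z=P[m][:,1],P[m][:,2]
# robust line
from scipy.optimize import least_squares
r=least_squares(lambda p:p[0]+p[1]*(y-T[1])-z,[T[2]+.042,0],loss="soft_l1",f_scale=.002).x
ok=abs(r[0]+r[1]*(y-T[1])-z)<.004
print("n",ok.sum(),"of",m.sum(),"top z at grip",r[0],"slope dz/dy",r[1],"y range",y[ok].min(),y[ok].max())
cv2.imwrite("pics/last.png",im[:,:,::-1])
E
python3 tilt.py
```

```text
15.9 [ 0.5705  0.005  -0.004 ] 0.02575974264229588 4.000285193324089 [-0.5384  0.0914 -0.7368]
n 9900 of 11507 top z at grip 0.03719402281513236 slope dz/dy -0.09395145584083275 y range -0.04033671447858521 0.07410427924277437
```

It pivots as hoped (slope 0.094, no load). I lift on.

>>> apply_moves(rows=[[[1, 0, 0, -2, 0], [1, 0, 0, -2, 0], [1, 0, 0, -2, 0], [1, 0, 0, -2, 0], [1, 0, 0, -2, 0], [1, 0, 0, -2, 0], [1, 0, 0, -2, 0], [1, 0, 0, -2, 0], [1, 0, 0, -2, 0], [1, 0, 0, -2, 0], [1, 0, 0, 0, 0], [1, 0, 0, 0, 0]]])

```text
t: 17.15
tool_pos: [0.5704, 0.005, 0.016]
tool_rot: [[0.011, 1.0, 0.0], [1.0, -0.011, -0.0], [-0.0, 0.0, -1.0]]
contact_force: [-0.3, -0.0, -0.6]
finger_gap: 0.0262
finger_force: 4.0
```

```bash
python3 tilt.py
```

```text
17.15 [0.5704 0.005  0.016 ] 0.02616443275033906 4.000228643417358 [-0.3207 -0.0264 -0.587 ]
n 9925 of 11503 top z at grip 0.05726486778577771 slope dz/dy -0.26312386927618264 y range -0.034305782641392946 0.0749655373025457
```

Slope 0.263 with the tail on the floor. I lift 6 mm more, then lock the angle with a firm grip, raise 3 mm and check.

>>> apply_moves(rows=[[[1, 0, 0, -2, 0], [1, 0, 0, -2, 0], [1, 0, 0, -2, 0], [1, 0, 0, 0, 0]]])

```text
t: 17.6
tool_pos: [0.5706, 0.005, 0.0223]
tool_rot: [[0.011, 1.0, 0.001], [1.0, -0.011, -0.0], [-0.0, 0.001, -1.0]]
contact_force: [0.2, -0.1, -0.3]
finger_gap: 0.0257
finger_force: 4.0
```

>>> apply_moves(rows=[[[1, 0, 0, 0, 0], [1, 0, 0, 0, 0], [1, 0, 0, 0, 0], [1, 0, 0, -1.5, 0], [1, 0, 0, -1.5, 0], [1, 0, 0, 0, 0], [1, 0, 0, 0, 0]]], squeeze=40)

```text
t: 18.3
tool_pos: [0.5704, 0.005, 0.025]
tool_rot: [[0.011, 1.0, 0.0], [1.0, -0.011, -0.0], [-0.0, 0.0, -1.0]]
contact_force: [-0.5, 0.5, -1.5]
finger_gap: 0.0253
finger_force: 40.0
```

```bash
python3 tilt.py
```

```text
18.3 [0.5704 0.005  0.025 ] 0.025271591134746415 39.99992072582245 [-0.4683  0.4562 -1.4844]
n 9910 of 11502 top z at grip 0.06632795228816846 slope dz/dy -0.30482450926039756 y range -0.03318408708292941 0.07523384266607433
```

Slope 0.305, with 5 mm clearance under the lid edge. I draw along the ruler's own axis and check midway.

>>> apply_moves(rows=[[[1, -5, 0, -1.5, 0], [1, -8, 0, -2.4, 0], [1, -8, 0, -2.4, 0], [1, -8, 0, -2.4, 0], [1, -8, 0, -2.4, 0], [1, -8, 0, -2.4, 0], [1, -5, 0, -1.5, 0], [1, 0, 0, 0, 0]]])

```text
t: 19.15
tool_pos: [0.57, -0.0461, 0.0402]
tool_rot: [[0.012, 1.0, 0.0], [1.0, -0.012, -0.0], [-0.0, 0.0, -1.0]]
contact_force: [0.1, 0.1, -1.2]
finger_gap: 0.0254
finger_force: 40.0
```

```bash
python3 tilt.py
```

```text
19.15 [ 0.57   -0.0461  0.0402] 0.025361311295858877 39.99980092048645 [ 0.0617  0.1472 -1.1801]
n 14829 of 16415 top z at grip 0.0815004493335319 slope dz/dy -0.3099807792759635 y range -0.08395717480042511 0.07731066362675999
```

All free. I continue drawing until the tail is past the lid.

>>> apply_moves(rows=[[[1, -6, 0, -1.9, 0], [1, -10, 0, -3.1, 0], [1, -10, 0, -3.1, 0], [1, -10, 0, -3.1, 0], [1, -10, 0, -3.1, 0], [1, -10, 0, -3.1, 0], [1, -10, 0, -3.1, 0], [1, -6, 0, -1.9, 0], [1, 0, 0, 0, 0], [1, 0, 0, 0, 0]]])

```text
t: 20.2
tool_pos: [0.569, -0.1167, 0.0623]
tool_rot: [[0.011, 1.0, 0.0], [1.0, -0.011, 0.0], [0.0, 0.0, -1.0]]
contact_force: [0.4, 0.9, -0.0]
finger_gap: 0.0253
finger_force: 40.0
```

```bash
python3 tilt.py
```

```text
20.2 [ 0.569  -0.1167  0.0623] 0.025297428494442182 39.99994397163391 [ 0.3535  0.8981 -0.007 ]
n 17122 of 18675 top z at grip 0.10366224971937382 slope dz/dy -0.3095504940552745 y range -0.15463039464477185 0.038974671099073495
```

View pics/last.png

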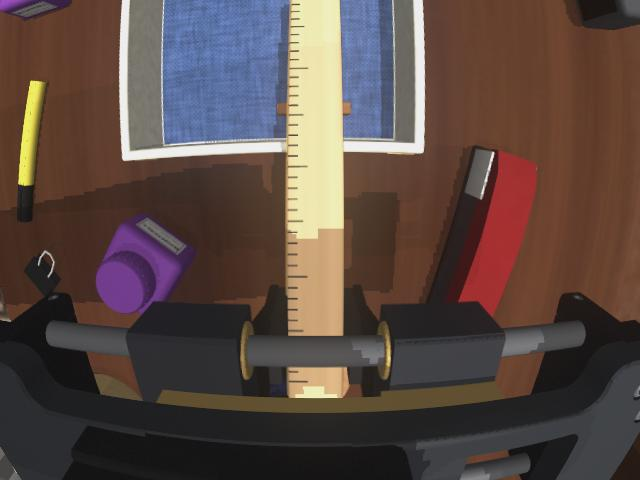

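The ruler is out past the rim, running from (318,0) to (318,395), with its tail about 24 mm short of the lid edge. I lift straight up.

>>> apply_moves(rows=[[[1, 0, 0, -5, 0], [1, 0, 0, -10, 0], [1, 0, 0, -15, 0], [1, 0, 0, -18, 0], [1, 0, 0, -18, 0], [1, 0, 0, -18, 0], [1, 0, 0, -18, 0], [1, 0, 0, -18, 0], [1, 0, 0, -15, 0], [1, 0, 0, -10, 0], [1, 0, 0, -5, 0], [1, 0, 0, 0, 0], [1, 0, 0, 0, 0], [1, 0, 0, 0, 0], [1, 0, 0, 0, 0], [1, 0, 0, 0, 0]]])

```text
t: 21.85
tool_pos: [0.5689, -0.117, 0.212]
tool_rot: [[0.011, 1.0, -0.001], [1.0, -0.011, 0.0], [0.0, -0.001, -1.0]]
contact_force: [-0.1, -0.0, -0.2]
finger_gap: 0.0253
finger_force: 40.0
```

```bash
python3 tilt.py; python3 - <<'E'
from h import *
im,d=env.grab_frame("scene");cv2.imwrite("pics/fin.png",im[:,:,::-1])
E
```

```text
21.85 [ 0.5689 -0.117   0.212 ] 0.025318065045836315 39.99986529350281 [-0.0771 -0.0464 -0.2103]
n 17104 of 18520 top z at grip 0.2533370176597453 slope dz/dy -0.30980081670113585 y range -0.15524796039069239 0.039019823189484285
```

View pics/fin.png

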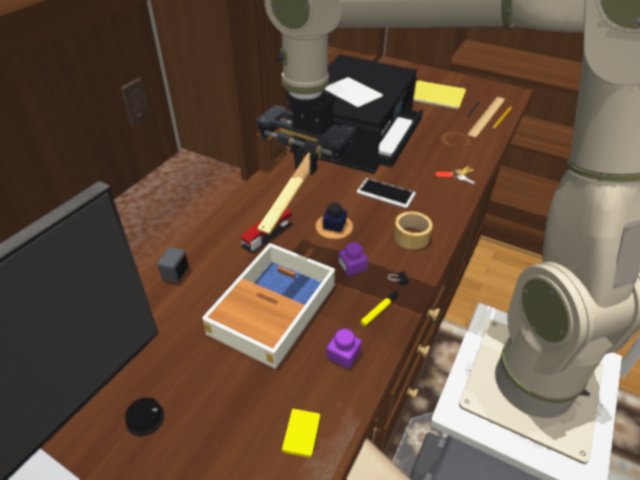

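The ruler is held in the air, running from (310,160) to (262,228), with its tail at about z=0.197. The bottle is upright on the coaster at (334,218), and the other things are where they were.

```bash
python3 -c "
from bench import env
print(env.sign_off())"
```

```text
the job is handed in; nothing more can be done
None
```

The job is handed in at about 22 s: the ink bottle stands upright in the middle of the coaster, and the ruler is out of the box and held still with its lower end about 19 cm above the desk; the phone, stapler and tape roll were not touched.

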